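# Ready the feed measure on the scale

### The job

Get the square steel feed measure ready for weighing out: switch the scale on by pressing its round key, then turn the measure, which stands mouth-down on the counter, mouth-up, stand it gently, without dropping it, in the middle of the scale's steel pan and let go of it. Only once it stands there, press the long bar-shaped key fully to zero the scale. Leave the mug, torch, padlock, scoop, jar and brush where they are.

Things in the scene. Friction and masses are not known exactly. Their poses are not given: they have to be found in the camera images.
- measure: Feed measure: open square cup of stainless steel, 52 x 52 mm outside, 72 mm from mouth to base, walls 3 mm, 0.2 kg, straight-sided, no handle; it starts mouth-down on the counter. Origin at its middle (36 mm from mouth and base); z axis points from the open mouth to the closed base (up at the start, down when it stands mouth-up); x and y are square to its flat sides.
- scale: A white platform scale, fixed to the counter, 250 mm (its x) by 190 mm (its y), housing 36 mm high; origin at the centre of its underside, x pointing away from the side with the keys, z up. The two keys are at the near edge (85 mm along -x): round one 52 mm along +y, bar-shaped one 48 mm along -y, with a small dark display between them.
- scale_pan (a point): Centre of the top face of the scale's flat steel pan, 150 mm (x) by 160 mm (y), 44 mm above the counter, no rim; axes as the scale's.
- on_key_top (a point): Centre of the top of the round grey on key, diameter 30 mm, 58 mm above the counter when up; it is pressed straight down.
- on_key (a joint): Travel of the round on key in m: 0 up, 0.006 fully down; springs back, about 5 N to press fully.
- zero_key_top (a point): Centre of the top of the bar-shaped grey zero key, 22 mm (scale x) by 46 mm (scale y), 58 mm above the counter when up; it is pressed straight down.
- zero_key (a joint): Travel of the bar-shaped zero key in m: 0 up, 0.006 fully down; springs back, about 5 N to press fully.
- mug: White ceramic mug standing upright, diameter 78 mm, 92 mm high, handle to its +y reaching 76 mm from the axis; origin at the centre of its underside. Leave alone.
- torch: Black torch lying down, 164 mm long along its x, 40 mm thick; origin under its middle. Leave alone.
- padlock: Stainless steel padlock lying flat, body 46 x 56 x 24 mm, shackle to +x (56 mm from the origin); origin under the middle of its body. Leave alone.
- scoop: Green plastic feed scoop, 220 mm long along its x with the handle to -x, 90 mm wide, 65 mm high; origin at the counter, 30 mm behind the middle of its box. Leave alone.
- jar: White plastic jar with a lid, diameter 76 mm, 110 mm high; origin at the centre of its underside. Leave alone.
- brush: Hand brush lying along its x; origin on its underside. Leave alone.
There are look-alikes about, which are no part of the job. What is shaped like the measure but blue is not meant.

How it is judged:
By the outcome, as a careful person would: the job done as asked, in the order asked, and still so for the second after the job is handed in, with the robot touching nothing.
It also fails if it takes over 72 s, if anything falls off the work surface, if the arm or the gripper's body presses on something with over 40 N, if the wrist force passes 120 N, or if a joint passes its speed limit or range.

### The arm

A 6-joint arm with a two-finger parallel gripper is mounted at the origin on the work surface. World frame = base frame: x ahead of the robot, y to its left, z up, the work surface at z = 0. Lengths are in mm, angles in rad, forces in N, time in s.
With the tool pointing down it reaches from about 275 to 1000 mm from the base axis. Payload 8.4 kg.
Tool frame: the origin (TCP) lies midway between the tips of the shut fingers; the grasp point (between the pads) lies 19 mm behind it; z points along the fingers, y is the line along which they close (so a half turn about z gives the same grasp; the last joint's range is limited). The gripper opens to 85 mm and grips with 20 to 120 N. Pads are 22 mm wide; open, the fingers measure 114 mm over their backs; the gripper's body (76 mm by 85 mm) begins 54 mm behind the grasp point. The pads swing forward as they close: fully open they stand 13 mm farther back than shut.
Start: joints at [1.226, 0.353, 1.633, -0, 1.155, -0.002], TCP at [210.077, 588.639, 231.281] pointing down, gripper open.
Joint ranges: [-2.63, 2.63], [-0.92, 2.1], [0.06, 2.66], [-1.3, 4.44], [0, 2.69], [-3.02, 3.02]. Speed limits (rad/s): [2.22, 2.22, 2.79, 3.14, 3.14, 3.14].

### API

Orientations are given as [roll, pitch, yaw] about the fixed x, y, z axes, in that order (R = Rz(yaw) Ry(pitch) Rx(roll)).
In Python, from rig import r, cams gives the robot as it stands. The module is installed in compiled form; this text tells all that it offers.
- The arm moves only by the tool send_rows, never from a script. Its argument "targets" is one flat list of numbers, 7 for each row, row after row: the shift along the tool's x, y, z in m, then the turn, a rotation vector about the tool's x, y, z in rad, then the opening, from -1 (shut) to 1 (fully open). In form: [tx, ty, tz, wx, wy, wz, fingers, tx, ty, tz, wx, wy, wz, fingers, ...]. A call has 1 to 12 rows; each row is the pose to reach, as a shift and turn from the pose commanded when the call began, along the tool's axes at that moment; what a row does not reach only later rows make up. A row lasts 1/12 s, in which the tool goes at most 41.7 mm and 7.16 degrees, less where a joint would pass 70% of its speed; a pose out of reach is approached as far as the arm can. A call with a gripper value outside its range is refused whole. The fingers move at their own pace and stop on an object; "grip_force" is the grip in N (left out, the last holds). Time passes only in rows, so rows that repeat a pose let the fingers close. It gives the time, the measured TCP pose, the force, the opening and the grip force at its end, in the units of the state.
- r.sense(): the state, without advancing time (a new reading comes with each control period).
- cams.grab_frame(name): name is "scene" or "top" or "wrist"; returns a dict with "color" (384x512x3 uint8, blue, green, red), "fx", "fy", "cx", "cy" (pixels), "xyz" and "attitude" of the camera in the world. Camera axes: x right, y down, z forward; pixel columns grow to the right and rows downward; lengths in mm; the calibration is good to about 2 mm. A picture is of the moment at which its call begins. There is no depth.
- r.sign_off(): hands the job in; it is judged then, once.
The state is a dict: "clock": time; "qpos": joint angles; "qvel": joint speeds; "joint_efforts": joint torques, N m; "eef_pos": TCP position; "tcp_rot": TCP orientation; "contact_force": force on the tool from outside, world axes, zero at the start; "wrist_torque": the same for the moment, N m; "opening": opening from 0.0 (shut) to 1.0 (fully open); "grasp_force": force on a finger pad.
Only numpy, scipy, OpenCV 4.12 (cv2) and the standard library are available. Lean on these libraries where they do the work, as an engineer would, in place of code of your own. Each camera call takes 0.05 s, during which the arm holds its last target. There are 200 camera calls.

## Working session

There is one attempt and no reset: what is moved stays moved. The work goes in short steps, Python scripts to look and compute and a tool call to move; the robot and the scene stay as the last step left them, time stands still between calls to the robot, and variables do not carry over. Pictures are saved under pics/ and viewed, at most 10 in all, crops included, and the job is handed in when it is done.

Besides the shell and the picture viewer there is one more tool, called after "Request:" as name(argument=value, ...) on one line, values as JSON. send_rows: Moves the arm, as the interface text tells. Its arguments: {"type":"object","properties":{"targets":{"type":"array"},"grip_force":{"type":"number"}},"required":["targets"]}

```bash
mkdir -p pics; python3 - <<'E'
from rig import r,cams
import cv2,json,numpy as np
print(r.sense())
for n in("scene","top"):
    f=cams.grab_frame(n); cv2.imwrite(f"pics/{n}0.png",f["color"])
    print(n,{k:v for k,v in f.items() if k!="color"})
E
```

```text
{'clock': 0.0, 'qpos': array([ 1.22562034e+00,  3.53649858e-01,  1.63413848e+00,  3.99358862e-05,
        1.15521126e+00, -2.39925795e-03]), 'qvel': array([-0.00043518, -0.0009685 ,  0.00220328,  0.00064171, -0.0008803 ,
       -0.00092299]), 'joint_efforts': array([ 1.95405759e-03, -6.05253553e+01, -3.42065227e+01,  1.85974814e-04,
        9.22585255e-03, -6.12338476e-05]), 'eef_pos': array([209.88917063, 588.19076379, 230.55876254]), 'tcp_rot': array([-3.14018580e+00, -3.98893429e-05,  2.79879975e+00]), 'contact_force': array([-0.0529139 , -0.07732713,  0.08001394]), 'wrist_torque': array([-0.00704316, -0.00990499, -0.06053492]), 'grasp_force': 0.0, 'opening': 0.997245443893334}
scene {'fx': 436.0079848703549, 'fy': 436.0079848703549, 'cx': 250.0687459034283, 'cy': 189.3517606241786, 'xyz': array([1432.22205903, -418.86253884, 1008.60315766]), 'attitude': array([-2.32848721,  0.00679017,  1.08167008])}
top {'fx': 351.6129581599016, 'fy': 351.6129581599016, 'cx': 255.90232271874845, 'cy': 196.26585628646185, 'xyz': array([ 407.15558521,   16.29611152, 1223.70725944]), 'attitude': array([-3.02139676,  0.02041578, -1.56509878])}
```

View pics/top0.png

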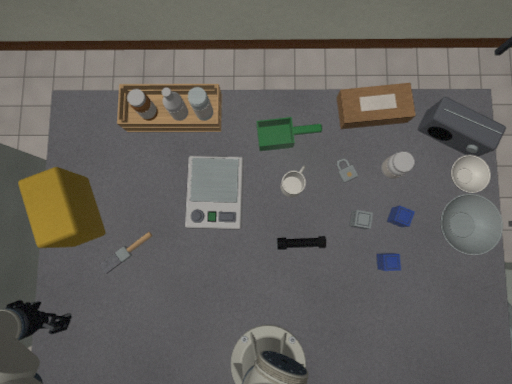

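View pics/scene0.png

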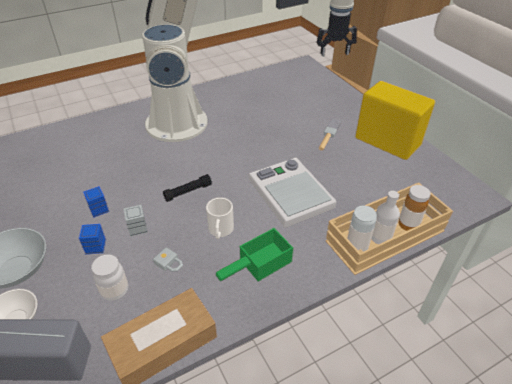

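Candidates for the measure (top view): grey steel cup (363,219), blue cups (402,216) and (389,261), plus the padlock, also steel, at (347,172). I choose the grey one at (363,219). In the scene view it is at (135,219). The scale is at (214,192), with the round key at (197,216) and the bar key at (227,216).

```bash
cat > h.py <<'E'
import cv2,numpy as np
from scipy.spatial.transform import Rotation as R
from rig import r,cams
def ray(f,p,z):
    p=np.atleast_2d(np.asarray(p,float))
    d=np.c_[(p[:,0]-f["cx"])/f["fx"],(p[:,1]-f["cy"])/f["fy"],np.ones(len(p))]
    d=R.from_euler("xyz",f["attitude"]).apply(d)
    return f["xyz"]+d*((z-f["xyz"][2])/d[:,2])[:,None]
def show(f,x0,x1,y0,y1,k,name):
    cv2.imwrite("pics/"+name,cv2.resize(f["color"][y0:y1,x0:x1],None,fx=k,fy=k,interpolation=cv2.INTER_CUBIC))
E
python3 - <<'E'
from h import *
t=cams.grab_frame("top"); s=cams.grab_frame("scene")
a=cv2.resize(t["color"][195:245,335:385],None,fx=8,fy=8,interpolation=cv2.INTER_CUBIC)
b=cv2.resize(s["color"][195:245,110:160],None,fx=8,fy=8,interpolation=cv2.INTER_CUBIC)
cv2.imwrite("pics/crop1.png",np.hstack([a,b]))
for n,p,z in(("meas",(363,219),72),("mug",(293,183),50),("torch",(302,242),20),("padlock",(347,172),12),("blue1",(402,216),72),("blue2",(389,261),72),("jar",(397,165),100),("round",(197,216),58),("bar",(227,216),58)):
    print(n,ray(t,p,z).round(0))
# scale: bright housing
g=cv2.cvtColor(t["color"],cv2.COLOR_BGR2GRAY)
m=np.zeros_like(g); m[150:235,180:250]=(g[150:235,180:250]>140)*255
c=max(cv2.findContours(m,0,1)[0],key=cv2.contourArea)
q=cv2.minAreaRect(c);print(q); print(ray(t,cv2.boxPoints(q),36).round(0))
E
```

```text
meas [[ 473. -308.   72.]]
mug [[594. -84.  50.]]
torch [[ 397. -115.   20.]]
padlock [[ 640. -275.   12.]]
blue1 [[ 483. -435.   72.]]
blue2 [[ 339. -387.   72.]]
jar [[ 646. -415.  100.]]
round [[481. 237.  58.]]
bar [[481. 137.  58.]]
((213.24668884277344, 191.58641052246094), (54.11384201049805, 70.94754791259766), 2.2025980949401855)
[[448. 281.  36.]
 [693. 279.  36.]
 [686.  91.  36.]
 [442.  98.  36.]]
```

View pics/crop1.png

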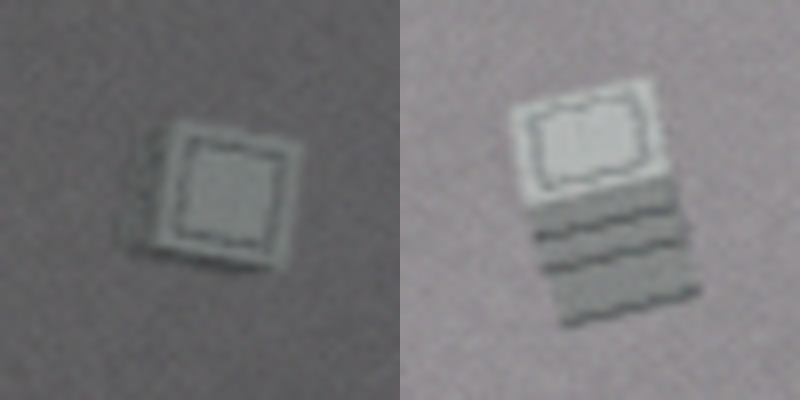

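The crop confirms the steel cup: top corners in the left crop are (172,120), (303,143), (288,270) and (155,245), and it is closed base up. Next I compute its pose from both views, and the pan's.

```bash
python3 - <<'E'
from h import *
t=cams.grab_frame("top"); s=cams.grab_frame("scene")
for f,o,c in((t,(335,195),[(172,120),(303,143),(288,270),(155,245)]),(s,(110,195),[(112,102),(252,77),(272,175),(127,205)])):
    w=ray(f,(np.array(c)+.5)/8-.5+o,72)[:,:2]; e=np.roll(w,-1,0)-w
    print(w.mean(0).round(1),np.degrees(np.arctan2(e[:,1],e[:,0])).round(1),np.hypot(*e.T).round(1))
a=cv2.resize(t["color"][148:236,180:248],None,fx=6,fy=6,interpolation=cv2.INTER_CUBIC)
b=cv2.resize(s["color"][150:230,242:342],None,fx=3.9,fy=3.9,interpolation=cv2.INTER_CUBIC)
b=cv2.copyMakeBorder(b,0,a.shape[0]-b.shape[0],0,0,0)
cv2.imwrite("pics/crop2.png",np.hstack([a,b])); print(a.shape,b.shape)
E
```

```text
[ 473.2 -309.2] [-99.9 171.4  79.5  -9.3] [53.6 52.2 54.2 51.6]
[ 476.4 -309.9] [  76.3   -9.9 -101.8  169.5] [51.9 53.3 52.4 55. ]
(528, 408, 3) (528, 390, 3)
```

View pics/crop2.png

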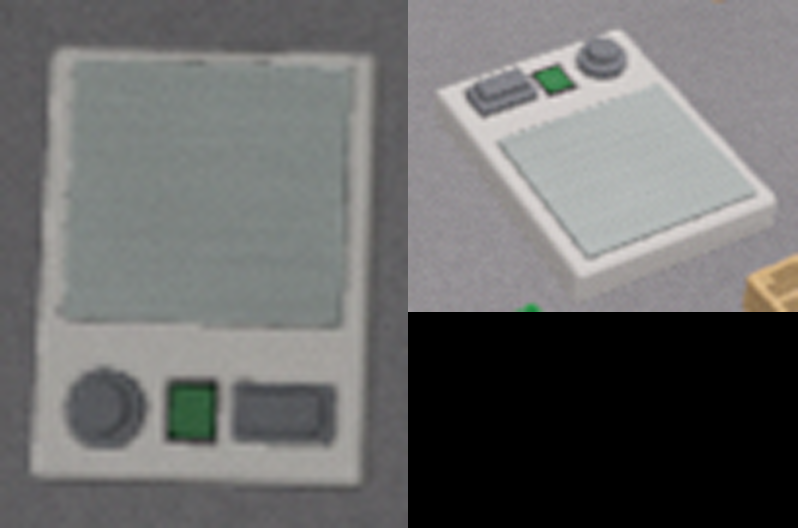

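Crop: pan corners at (75,58), (352,66), (341,326) and (58,318). The round key's top is at about (112,405) and the bar key's top at about (283,408).

```bash
python3 - <<'E'
from h import *
t=cams.grab_frame("top"); s=cams.grab_frame("scene")
P=lambda c,k,o:(np.array(c,float)+.5)/k-.5+o
for f,k,o,c in((t,6,(180,148),[(75,58),(352,66),(341,326),(58,318)]),(s,3.9,(242,150),[(92,141),(251,84),(349,196),(180,257)])):
    w=ray(f,P(c,k,o),44)[:,:2]; e=np.roll(w,-1,0)-w
    print(w.mean(0).round(1),np.degrees(np.arctan2(e[:,1],e[:,0])).round(1),np.hypot(*e.T).round(1))
print(ray(t,P([(112,405),(283,408)],6,(180,148)),58).round(1))
print(ray(s,P([(197,50),(100,86)],3.9,(242,150)),58).round(1))
st=r.sense(); M=R.from_euler("xyz",st["tcp_rot"]).as_matrix(); print(M.round(3))
print("to key approach, tool axes:",M.T@(np.array([481,236,90])-st["eef_pos"]))
E
```

```text
[606.9 184.5] [-91.6 178.3  88.6  -2.1] [159.1 149.4 160.1 150. ]
[613.8 180.8] [ 89.1  -2.4 -92.7 178.1] [156.  152.5 154.7 147.6]
[[484.1 232.6  58. ]
 [482.9 137.4  58. ]]
[[493.  235.4  58. ]
 [494.1 137.7  58. ]]
[[-0.942  0.336 -0.   ]
 [ 0.336  0.942 -0.   ]
 [-0.    -0.    -1.   ]]
to key approach, tool axes: [-373.67815758 -240.9377693   141.22463083]
```

Request:
send_rows(targets=[-0.376, -0.238, 0.11, 0, 0, 0, -1, -0.376, -0.238, 0.11, 0, 0, 0, -1, -0.376, -0.238, 0.11, 0, 0, 0, -1, -0.376, -0.238, 0.11, 0, 0, 0, -1, -0.376, -0.238, 0.11, 0, 0, 0, -1, -0.376, -0.238, 0.11, 0, 0, 0, -1, -0.376, -0.238, 0.11, 0, 0, 0, -1, -0.376, -0.238, 0.11, 0, 0, 0, -1, -0.376, -0.238, 0.11, 0, 0, 0, -1, -0.376, -0.238, 0.11, 0, 0, 0, -1, -0.376, -0.238, 0.11, 0, 0, 0, -1, -0.376, -0.238, 0.11, 0, 0, 0, -1])

```text
clock: 1.4
eef_pos: [487.1, 233.0, 119.9]
tcp_rot: [-3.14, 0.001, 2.795]
contact_force: [-0.9, 0.3, 0.2]
opening: 0.004
grasp_force: 0.0
```

```bash
python3 - <<'E'
from h import *
f=cams.grab_frame("wrist"); cv2.imwrite("pics/w1.png",f["color"]); st=r.sense();print(st["eef_pos"],st["tcp_rot"],st["qpos"],{k:v for k,v in f.items() if k!="color"})
E
```

```text
[485.67272296 235.11486599 120.43353884] [-3.14050286e+00 -4.81140503e-04  2.79411025e+00] [ 4.48334145e-01  3.58383819e-01  1.91150913e+00 -5.46621432e-04
  8.72815019e-01 -7.74628509e-01] {'fx': 298.2947738017751, 'fy': 298.2947738017751, 'cx': 257.72574425329515, 'cy': 194.74771543100147, 'xyz': array([420.76689429, 258.64110678, 261.15071831]), 'attitude': array([2.85432524e+00, 1.53641411e-03, 1.22489140e+00])}
```

View pics/w1.png

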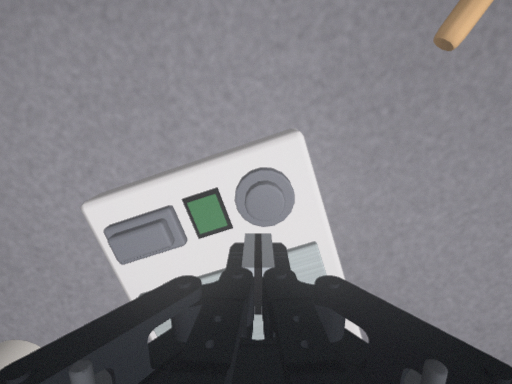

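The wrist view shows the round key's top at (265,201), the bar key's top at (143,240) and the fingertips at (257,236).

```bash
python3 - <<'E'
from h import *
f=cams.grab_frame("wrist"); st=r.sense()
k=ray(f,[(265,201),(143,240)],58);print(k, ray(f,[(303,133),(87,208)],36))
M=R.from_euler("xyz",st["tcp_rot"]).as_matrix()
for q in k: print(M.T@(q-st["eef_pos"]))
E
```

```text
[[481.96315473 243.43872143  58.        ]
 [479.8216351  147.70665667  58.        ]] [[448.3046892  285.84018453  36.        ]
 [445.88788271 105.71052402  36.        ]]
[ 4.90975778  5.39132578 62.88901679]
[-25.56660928 -85.38535017  62.91102093]
```

Request:
send_rows(targets=[0.004, 0.002, 0.03, 0, 0, 0, -1, 0.004, 0.002, 0.055, 0, 0, 0, -1, 0.004, 0.002, 0.06, 0, 0, 0, -1, 0.004, 0.002, 0.064, 0, 0, 0, -1, 0.004, 0.002, 0.067, 0, 0, 0, -1, 0.004, 0.002, 0.069, 0, 0, 0, -1, 0.004, 0.002, 0.07, 0, 0, 0, -1, 0.004, 0.002, 0.07, 0, 0, 0, -1, 0.004, 0.002, 0.07, 0, 0, 0, -1])

```text
clock: 2.25
eef_pos: [481.6, 241.9, 52.2]
tcp_rot: [3.14, 0.001, 2.799]
contact_force: [-2.8, 2.7, 4.8]
opening: 0.002
grasp_force: 2.4
```

Request:
send_rows(targets=[0, 0, 0.001, 0, 0, 0, -1, 0, 0, 0.002, 0, 0, 0, -1, 0, 0, 0.002, 0, 0, 0, -1])

```text
clock: 2.5
eef_pos: [481.7, 242.0, 51.7]
tcp_rot: [3.14, 0.001, 2.798]
contact_force: [-9.2, 1.1, 27.7]
opening: 0.002
grasp_force: 13.9
```

```bash
python3 - <<'E'
from h import *
st=r.sense();print(st["eef_pos"],st["contact_force"])
f=cams.grab_frame("top");print(f["color"][216,212])
E
```

```text
[481.74196196 241.95265829  51.66169904] [-9.1725966   1.12298348 27.65877084]
[56 89 47]
```

Request:
send_rows(targets=[0, 0, -0.03, 0, 0, 0, -1, 0, 0, -0.07, 0, 0, 0, -1, 0, 0, -0.11, 0, 0, 0, -1, 0, 0, -0.15, 0, 0, 0, -1, 0, 0, -0.15, 0, 0, 0, -1, 0, 0, -0.15, 0, 0, 0, -1, 0, 0, -0.15, 0, 0, 0, -1])

```text
clock: 3.13
eef_pos: [481.1, 241.1, 199.2]
tcp_rot: [3.141, 0.001, 2.799]
contact_force: [-0.7, -0.7, 0.0]
opening: 0.001
grasp_force: 0.0
```

```bash
python3 - <<'E'
from h import *
f=cams.grab_frame("wrist"); cv2.imwrite("pics/w2.png",f["color"]); st=r.sense();print(st["eef_pos"],st["qvel"].round(3),f["xyz"],f["attitude"])
E
```

```text
[480.58949342 240.84587011 198.38026667] [ 0.001  0.019  0.007  0.002  0.    -0.   ] [414.61253791 266.1734038  340.5453884 ] [ 2.85427612e+00 -5.29965658e-04  1.22852334e+00]
```

View pics/w2.png

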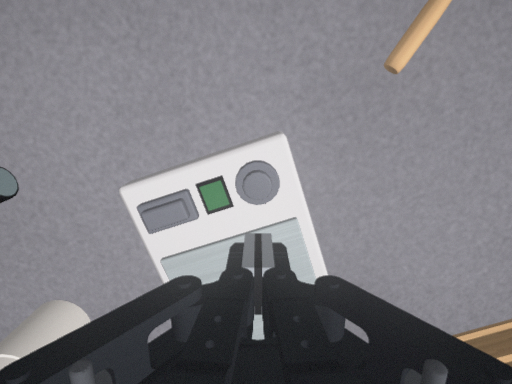

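Wrist view: round key's top at (258,184), bar key's top at (166,214), pan's near corners at (163,263) and (298,220), housing's near corners at (123,191) and (285,136).

```bash
python3 - <<'E'
from h import *
f=cams.grab_frame("wrist"); st=r.sense();print(st["eef_pos"])
print(ray(f,[(258,184),(166,214)],58).round(1))
print(ray(f,[(163,263),(298,220)],44).round(1)); print(ray(f,[(123,191),(285,136)],36).round(1))
M=R.from_euler("xyz",st["tcp_rot"]).as_matrix();print(M.round(4))
E
```

```text
[480.32414771 240.77334712 197.86956428]
[[482.1 242.   58. ]
 [480.3 144.6  58. ]]
[[535.2 111.3  44. ]
 [536.7 267.5  44. ]]
[[446.6 103.   36. ]
 [449.6 282.3  36. ]]
[[-0.9418  0.3362 -0.002 ]
 [ 0.3362  0.9418 -0.0012]
 [ 0.0015 -0.0018 -1.    ]]
```

Request:
send_rows(targets=[-0.177, -0.521, -0.02, 0, 0, 1.4, 0, -0.177, -0.521, -0.02, 0, 0, 1.4, 1, -0.177, -0.521, -0.02, 0, 0, 1.4, 1, -0.177, -0.521, -0.02, 0, 0, 1.4, 1, -0.177, -0.521, -0.02, 0, 0, 1.4, 1, -0.177, -0.521, -0.02, 0, 0, 1.4, 1, -0.177, -0.521, -0.02, 0, 0, 1.4, 1, -0.177, -0.521, -0.02, 0, 0, 1.4, 1, -0.177, -0.521, -0.02, 0, 0, 1.4, 1, -0.177, -0.521, -0.02, 0, 0, 1.4, 1, -0.177, -0.521, -0.02, 0, 0, 1.4, 1, -0.177, -0.521, -0.02, 0, 0, 1.4, 1])

```text
clock: 4.23
eef_pos: [472.2, -260.1, 215.9]
tcp_rot: [-3.139, -0.001, 1.391]
contact_force: [1.7, -0.4, 0.5]
opening: 0.997
grasp_force: 0.0
```

Request:
send_rows(targets=[0, 0, 0, 0, 0, 0, 1, 0, 0, 0, 0, 0, 0, 1, 0, 0, 0, 0, 0, 0, 1])

```text
clock: 4.48
eef_pos: [472.5, -257.9, 215.9]
tcp_rot: [-3.139, -0.001, 1.398]
contact_force: [0.3, 1.0, 0.2]
opening: 1.003
grasp_force: 0.0
```

```bash
cat >> h.py <<'E'
def goal(pos,rot):
    """print shift (m) and turn for send_rows to reach TCP pos (mm) and Rotation rot"""
    st=r.sense(); A=R.from_euler("xyz",st["tcp_rot"])
    print("at",st["eef_pos"].round(1),A.as_matrix().round(3).tolist(),"q",st["qpos"].round(2))
    print("shift",(A.inv().apply(np.array(pos)-st["eef_pos"])/1000).round(4),"turn",(A.inv()*rot).as_rotvec().round(4))
def tool(az,tilt):
    """tool x toward azimuth az (deg) when down; tilt>0 turns tip toward x (outward), deg"""
    return R.from_euler("z",az,degrees=True)*R.from_euler("x",180,degrees=True)*R.from_euler("y",tilt,degrees=True)
E
python3 - <<'E'
from h import *
goal((420,-309,220),tool(-10,0))
E
```

```text
at [ 472.5 -257.9  215.9] [[0.172, 0.985, -0.003], [0.985, -0.172, 0.002], [0.001, -0.003, -1.0]] q [-0.5   0.24  1.83  0.    1.08 -0.33]
shift [-0.0593 -0.043  -0.0041] turn [-3.2000e-03  1.3000e-03  1.5726e+00]
```

Request:
send_rows(targets=[-0.059, -0.043, -0.004, 0, 0, 1.572, 1, -0.059, -0.043, -0.004, 0, 0, 1.572, 1, -0.059, -0.043, -0.004, 0, 0, 1.572, 1, -0.059, -0.043, -0.004, 0, 0, 1.572, 1, -0.059, -0.043, -0.004, 0, 0, 1.572, 1, -0.059, -0.043, -0.004, 0, 0, 1.572, 1, -0.059, -0.043, -0.004, 0, 0, 1.572, 1, -0.059, -0.043, -0.004, 0, 0, 1.572, 1, -0.059, -0.043, -0.004, 0, 0, 1.572, 1, -0.059, -0.043, -0.004, 0, 0, 1.572, 1, -0.059, -0.043, -0.004, 0, 0, 1.572, 1, -0.059, -0.043, -0.004, 0, 0, 1.572, 1])

```text
clock: 5.48
eef_pos: [421.1, -307.1, 220.7]
tcp_rot: [-3.141, 0.001, -0.105]
contact_force: [-0.8, 0.2, -0.4]
opening: 1.002
grasp_force: 0.0
```

Request:
send_rows(targets=[0, 0, 0, 0, 0, 0.08, 1, 0, 0, 0, 0, 0, 0.08, 1, 0, 0, 0, 0, 0, 0.08, 1, 0, 0, 0, 0, 0, 0.08, 1])

```text
clock: 5.82
eef_pos: [421.1, -308.1, 221.1]
tcp_rot: [-3.141, 0.001, -0.177]
contact_force: [-0.4, -0.4, 1.5]
opening: 1.0
grasp_force: 0.0
```

```bash
python3 - <<'E'
from h import *
goal((420,-309,220),tool(-10,0))
f=cams.grab_frame("wrist"); cv2.imwrite("pics/w3.png",f["color"])
E
```

```text
at [ 421.1 -308.1  221.1] [[0.984, -0.176, -0.001], [-0.176, -0.984, 0.0], [-0.001, -0.0, -1.0]] q [-0.63  0.2   1.86  0.    1.08  1.11]
shift [-0.0009  0.0011  0.0011] turn [-0.0004  0.0006 -0.0024]
```

View pics/w3.png

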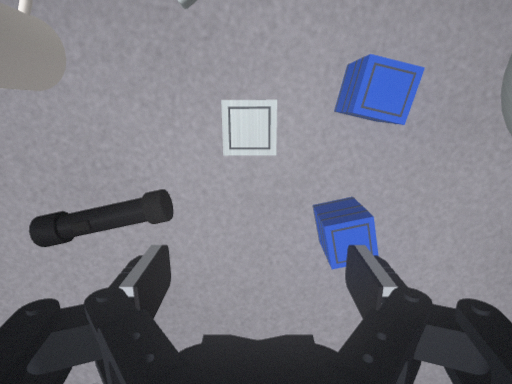

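The wrist view shows the steel measure alone at (250,128), square to the image, with top corners at about (222,100) to (277,156).

```bash
python3 - <<'E'
from h import *
f=cams.grab_frame("wrist")
g=cv2.cvtColor(f["color"],cv2.COLOR_BGR2GRAY); m=np.zeros_like(g); m[80:175,200:300]=(g[80:175,200:300]>165)*255
c=max(cv2.findContours(m,0,1)[0],key=cv2.contourArea); q=cv2.minAreaRect(c); print(q)
w=ray(f,cv2.boxPoints(q),72)[:,:2]; e=np.roll(w,-1,0)-w
print(w.mean(0).round(1),np.degrees(np.arctan2(e[:,1],e[:,0])).round(1),np.hypot(*e.T).round(1))
p=w.mean(0); T=tool(-10,-30); z=T.as_matrix()[:,2]
for h in(140,44): goal(np.r_[p,h]+19*z+(0 if h<100 else -0)*z,T)
E
```

```text
((249.0, 127.5), (57.0, 56.0), 90.0)
[ 475.3 -308.4] [-100.2  170.9   79.9  -12.1] [51.9 53.1 54.8 53.1]
at [ 421.1 -308.6  221.3] [[0.984, -0.178, -0.0], [-0.178, -0.984, 0.0], [-0.0, -0.0, -1.0]] q [-0.64  0.2   1.86  0.    1.08  1.11]
shift [ 0.0438 -0.0098  0.0977] turn [-0.0012 -0.5233 -0.0039]
at [ 421.1 -308.6  221.3] [[0.984, -0.178, -0.0], [-0.178, -0.984, 0.0], [-0.0, -0.0, -1.0]] q [-0.64  0.2   1.86  0.    1.08  1.11]
shift [ 0.0439 -0.0097  0.1937] turn [-0.0012 -0.5233 -0.0039]
```

Request:
send_rows(targets=[0.044, -0.01, 0.05, 0, -0.523, -0.003, 1, 0.044, -0.01, 0.098, 0, -0.523, -0.003, 1, 0.044, -0.01, 0.098, 0, -0.523, -0.003, 1, 0.044, -0.01, 0.098, 0, -0.523, -0.003, 1, 0.044, -0.01, 0.098, 0, -0.523, -0.003, 1, 0.044, -0.01, 0.098, 0, -0.523, -0.003, 1, 0.044, -0.01, 0.13, 0, -0.523, -0.003, 1, 0.044, -0.01, 0.16, 0, -0.523, -0.003, 1, 0.044, -0.01, 0.185, 0, -0.523, -0.003, 1, 0.044, -0.01, 0.197, 0, -0.523, -0.003, 1, 0.044, -0.01, 0.197, 0, -0.523, -0.003, 1])

```text
clock: 6.83
eef_pos: [464.5, -306.5, 22.9]
tcp_rot: [-3.139, 0.525, -0.177]
contact_force: [-0.5, 0.1, 0.0]
opening: 1.001
grasp_force: 0.0
```

Request:
send_rows(targets=[0, 0, 0, 0, 0, 0, 0.5, 0, 0, 0, 0, 0, 0, 0, 0, 0, 0, 0, 0, 0, -0.5, 0, 0, 0, 0, 0, 0, -1, 0, 0, 0, 0, 0, 0, -1, 0, 0, 0, 0, 0, 0, -1], grip_force=45)

```text
clock: 7.33
eef_pos: [467.2, -307.8, 26.4]
tcp_rot: [3.141, 0.52, -0.178]
contact_force: [0.2, 0.1, 7.2]
opening: 0.604
grasp_force: 46.5
```

```bash
python3 - <<'E'
from h import *
st=r.sense(); T=R.from_euler("xyz",st["tcp_rot"]); print(st["contact_force"],st["grasp_force"],st["opening"])
print("lift tool axes",T.inv().apply([0,0,.1]).round(4)); goal(st["eef_pos"],tool(-10,60))
f=cams.grab_frame("wrist"); cv2.imwrite("pics/w4.png",f["color"])
E
```

```text
[0.17412674 0.11021214 7.21979622] 46.49277091026306 0.6036460282015077
lift tool axes [-0.0497  0.     -0.0868]
at [ 467.2 -307.8   26.4] [[0.854, -0.177, -0.489], [-0.154, -0.984, 0.088], [-0.497, 0.0, -0.868]] q [-0.49  0.77  1.55 -0.16  1.33  1.34]
shift [0. 0. 0.] turn [ 1.4000e-03  1.5676e+00 -3.8000e-03]
```

Request:
send_rows(targets=[-0.005, 0, -0.008, 0, 0, 0, -1, -0.015, 0, -0.026, 0, 0, 0, -1, -0.03, 0, -0.052, 0, 0, 0, -1, -0.045, 0, -0.078, 0, 0, 0, -1, -0.06, 0, -0.104, 0, 0, 0, -1, -0.06, 0, -0.104, 0, 0, 0, -1, -0.06, 0, -0.104, 0, 0, 0, -1])

```text
clock: 7.97
eef_pos: [467.1, -307.8, 146.9]
tcp_rot: [3.141, 0.518, -0.179]
contact_force: [-0.6, 0.6, -1.9]
opening: 0.605
grasp_force: 46.1
```

```bash
cat >> h.py <<'E'
C=np.array([2.3,0,-12.4])
E
python3 - <<'E'
from h import *
print(r.sense()["opening"],r.sense()["contact_force"])
for tl in(15,60):
    T=tool(0,tl); goal(np.array([460,10,130])-T.apply(C),T)
E
```

```text
0.6046748053365372 [-0.59372519  0.56899989 -1.85925098]
at [ 467.1 -307.8  146.9] [[0.855, -0.177, -0.488], [-0.154, -0.984, 0.087], [-0.495, 0.001, -0.869]] q [-0.49  0.62  1.51 -0.15  1.51  1.31]
shift [-0.0397 -0.3116  0.0563] turn [-0.0228  0.7781 -0.1815]
at [ 467.1 -307.8  146.9] [[0.855, -0.177, -0.488], [-0.154, -0.984, 0.087], [-0.495, 0.001, -0.869]] q [-0.49  0.62  1.51 -0.15  1.51  1.31]
shift [-0.0345 -0.3132  0.0483] turn [ 0.0523  1.5611 -0.1908]
```

Request:
send_rows(targets=[-0.035, -0.313, 0.048, 0.052, 1.561, -0.191, -1, -0.035, -0.313, 0.048, 0.052, 1.561, -0.191, -1, -0.035, -0.313, 0.048, 0.052, 1.561, -0.191, -1, -0.035, -0.313, 0.048, 0.052, 1.561, -0.191, -1, -0.035, -0.313, 0.048, 0.052, 1.561, -0.191, -1, -0.035, -0.313, 0.048, 0.052, 1.561, -0.191, -1, -0.035, -0.313, 0.048, 0.052, 1.561, -0.191, -1, -0.035, -0.313, 0.048, 0.052, 1.561, -0.191, -1, -0.035, -0.313, 0.048, 0.052, 1.561, -0.191, -1, -0.035, -0.313, 0.048, 0.052, 1.561, -0.191, -1, -0.035, -0.313, 0.048, 0.052, 1.561, -0.191, -1, -0.035, -0.313, 0.048, 0.052, 1.561, -0.191, -1])

```text
clock: 8.97
eef_pos: [457.1, 7.8, 201.6]
tcp_rot: [-3.116, -0.741, -0.025]
contact_force: [1.0, -0.2, -0.7]
opening: 0.602
grasp_force: 47.3
```

```bash
python3 - <<'E'
from h import *
T=tool(0,60)
for h in(130,29): goal(np.array([460,10,h])-T.apply(C),T)
E
```

```text
at [457.1   7.8 201.6] [[0.738, -0.007, 0.675], [-0.018, -1.0, 0.009], [0.675, -0.019, -0.738]] q [ 0.01 -0.11  2.51 -0.41  0.    2.01]
shift [-0.0447 -0.0008  0.0673] turn [-0.0062  0.3062 -0.0197]
at [457.1   7.8 201.6] [[0.738, -0.007, 0.675], [-0.018, -1.0, 0.009], [0.675, -0.019, -0.738]] q [ 0.01 -0.11  2.51 -0.41  0.    2.01]
shift [-0.1128  0.0011  0.1418] turn [-0.0062  0.3062 -0.0197]
```

```bash
python3 - <<'E'
from h import *
for a,tl in((0,0),(30,0)):
    T=tool(a,tl); goal(np.array([480,10,170])-T.apply(C),T)
E
```

```text
at [457.1   7.8 201.6] [[0.738, -0.007, 0.675], [-0.018, -1.0, 0.009], [0.675, -0.019, -0.738]] q [ 0.01 -0.11  2.51 -0.41  0.    2.01]
shift [-0.0145 -0.0016  0.0464] turn [-0.0155 -0.7409 -0.0142]
at [457.1   7.8 201.6] [[0.738, -0.007, 0.675], [-0.018, -1.0, 0.009], [0.675, -0.019, -0.738]] q [ 0.01 -0.11  2.51 -0.41  0.    2.01]
shift [-0.0143 -0.0004  0.0466] turn [ 0.1789 -0.7281 -0.5134]
```

Request:
send_rows(targets=[-0.003, -0.001, 0.01, -0.002, -0.11, -0.002, -1, -0.006, -0.001, 0.02, -0.004, -0.23, -0.004, -1, -0.009, -0.001, 0.03, -0.008, -0.35, -0.006, -1, -0.012, -0.001, 0.04, -0.01, -0.47, -0.008, -1, -0.0145, -0.0016, 0.0464, -0.012, -0.59, -0.01, -1, -0.0145, -0.0016, 0.0464, -0.0155, -0.741, -0.0142, -1, -0.0145, -0.0016, 0.0464, -0.0155, -0.741, -0.0142, -1, -0.0145, -0.0016, 0.0464, -0.0155, -0.741, -0.0142, -1, -0.0145, -0.0016, 0.0464, -0.0155, -0.741, -0.0142, -1])

```text
clock: 9.72
eef_pos: [479.0, 9.5, 156.9]
tcp_rot: [-3.141, 0.0, -0.002]
contact_force: [0.2, 0.6, -2.1]
opening: 0.605
grasp_force: 47.3
```

```bash
python3 - <<'E'
from h import *
T=tool(90,0); goal(np.array([480,10,170])-T.apply(C),T)
E
```

```text
at [479.    9.5 156.9] [[1.0, -0.002, -0.0], [-0.002, -1.0, 0.0], [-0.0, -0.0, -1.0]] q [0.02 0.22 2.01 0.   0.91 1.59]
shift [ 0.001   0.0018 -0.0007] turn [-3.0000e-04 -3.0000e-04 -1.5726e+00]
```

Request:
send_rows(targets=[0.001, -0.001, 0, 0, 0, -1.572, -1, 0.001, -0.001, 0, 0, 0, -1.572, -1, 0.001, -0.001, 0, 0, 0, -1.572, -1, 0.001, -0.001, 0, 0, 0, -1.572, -1, 0.001, -0.001, 0, 0, 0, -1.572, -1, 0.001, -0.001, 0, 0, 0, -1.572, -1, 0.001, -0.001, 0, 0, 0, -1.572, -1, 0.001, -0.001, 0, 0, 0, -1.572, -1, 0.001, -0.001, 0, 0, 0, -1.572, -1, 0.001, -0.001, 0, 0, 0, -1.572, -1, 0.001, -0.001, 0, 0, 0, -1.572, -1, 0.001, -0.001, 0, 0, 0, -1.572, -1])

```text
clock: 10.72
eef_pos: [478.3, 10.4, 157.6]
tcp_rot: [3.14, -0.001, 1.504]
contact_force: [0.3, 0.9, -1.6]
opening: 0.604
grasp_force: 47.2
```

```bash
python3 - <<'E'
from h import *
T=tool(90,60); goal(np.array([480,10,130])-T.apply(C),T)
E
```

```text
at [478.3  10.4 157.6] [[0.066, 0.998, 0.001], [0.998, -0.066, 0.0], [0.001, 0.001, -1.0]] q [0.02 0.22 2.01 0.   0.91 0.08]
shift [0.0092 0.001  0.0358] turn [ 0.036   1.0463 -0.0595]
```

Request:
send_rows(targets=[0.009, 0.001, 0.005, 0.036, 1.046, -0.06, -1, 0.009, 0.001, 0.005, 0.036, 1.046, -0.06, -1, 0.009, 0.001, 0.005, 0.036, 1.046, -0.06, -1, 0.009, 0.001, 0.01, 0.036, 1.046, -0.06, -1, 0.009, 0.001, 0.02, 0.036, 1.046, -0.06, -1, 0.009, 0.001, 0.036, 0.036, 1.046, -0.06, -1, 0.009, 0.001, 0.036, 0.036, 1.046, -0.06, -1, 0.009, 0.001, 0.036, 0.036, 1.046, -0.06, -1, 0.009, 0.001, 0.036, 0.036, 1.046, -0.06, -1, 0.009, 0.001, 0.036, 0.036, 1.046, -0.06, -1, 0.009, 0.001, 0.036, 0.036, 1.046, -0.06, -1, 0.009, 0.001, 0.036, 0.036, 1.046, -0.06, -1])

```text
clock: 11.72
eef_pos: [481.4, 19.8, 122.4]
tcp_rot: [-3.14, -1.044, 1.564]
contact_force: [0.0, -0.2, -1.4]
opening: 0.606
grasp_force: 47.3
```

```bash
python3 - <<'E'
from h import *
T=tool(90,60)
for h in(60,28,25): goal(np.array([480,10,h])-T.apply(C),T)
s=cams.grab_frame("scene");cv2.imwrite("pics/s2.png",cv2.resize(s["color"][60:280,90:390],None,fx=2.5,fy=2.5))
E
```

```text
at [481.4  19.8 122.4] [[0.004, 1.0, 0.005], [0.503, -0.006, 0.864], [0.864, -0.001, -0.503]] q [-0.53  0.65  1.94  0.87  1.37 -1.09]
shift [-0.0611 -0.0013  0.0353] turn [ 0.0049  0.0035 -0.0035]
at [481.4  19.8 122.4] [[0.004, 1.0, 0.005], [0.503, -0.006, 0.864], [0.864, -0.001, -0.503]] q [-0.53  0.65  1.94  0.87  1.37 -1.09]
shift [-0.0888 -0.0013  0.0514] turn [ 0.0049  0.0035 -0.0035]
at [481.4  19.8 122.4] [[0.004, 1.0, 0.005], [0.503, -0.006, 0.864], [0.864, -0.001, -0.503]] q [-0.53  0.65  1.94  0.87  1.37 -1.09]
shift [-0.0914 -0.0013  0.0529] turn [ 0.0049  0.0035 -0.0035]
```

View pics/s2.png

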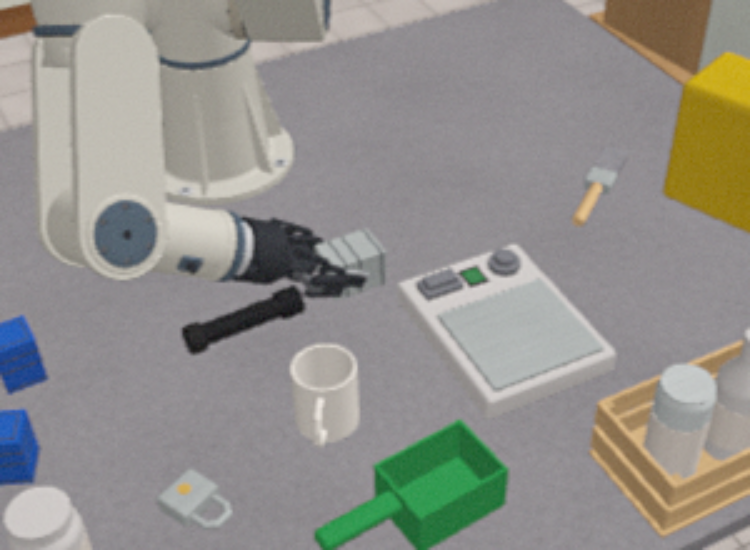

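The scene view shows the measure held on its side with its mouth to the left, clear of the torch and mug. Next I lower it.

Request:
send_rows(targets=[-0.015, -0.001, 0.017, 0.005, 0.003, -0.003, -1, -0.035, -0.001, 0.03, 0.005, 0.003, -0.003, -1, -0.056, -0.001, 0.044, 0.005, 0.003, -0.003, -1, -0.07, -0.001, 0.052, 0.005, 0.003, -0.003, -1, -0.078, -0.001, 0.056, 0.005, 0.003, -0.003, -1, -0.082, -0.001, 0.059, 0.005, 0.003, -0.003, -1, -0.084, -0.001, 0.06, 0.005, 0.003, -0.003, -1, -0.084, -0.001, 0.06, 0.005, 0.003, -0.003, -1])

```text
clock: 12.43
eef_pos: [481.3, 29.4, 20.0]
tcp_rot: [3.141, -1.049, 1.572]
contact_force: [0.1, -0.3, -1.0]
opening: 0.603
grasp_force: 47.3
```

```bash
python3 - <<'E'
from h import *
T=tool(90,60)
for h in(25,): goal(np.array([480,20,h])-T.apply(C),T)
E
```

```text
at [481.3  29.4  20. ] [[-0.001, 1.0, -0.0], [0.498, 0.0, 0.867], [0.867, 0.001, -0.498]] q [-0.51  0.84  1.92  0.92  1.26 -1.23]
shift [-0.0027 -0.0013  0.0018] turn [-0.0001 -0.002   0.0007]
```

Not in contact yet, so I creep down in small steps.

Request:
send_rows(targets=[-0.001, 0, 0.0006, 0, 0, 0, -1, -0.0018, 0, 0.001, 0, 0, 0, -1, -0.0026, 0, 0.0015, 0, 0, 0, -1, -0.0026, 0, 0.0015, 0, 0, 0, -1])

```text
clock: 12.77
eef_pos: [481.6, 29.3, 18.8]
tcp_rot: [3.139, -1.053, 1.573]
contact_force: [-1.8, -3.4, 13.9]
opening: 0.605
grasp_force: 48.4
```

Request:
send_rows(targets=[0.0006, 0, -0.0003, 0, 0, 0, -1, 0.0006, 0, -0.0003, 0, 0, 0, 0.3, 0.0006, 0, -0.0003, 0, 0, 0, 0.6, 0.0006, 0, -0.0003, 0, 0, 0, 1, 0.0006, 0, -0.0003, 0, 0, 0, 1, 0.0006, 0, -0.0003, 0, 0, 0, 1, 0.0006, 0, -0.03, 0, 0, 0, 1, 0.0006, 0, -0.065, 0, 0, 0, 1, 0.0006, 0, -0.1, 0, 0, 0, 1, 0.0006, 0, -0.1, 0, 0, 0, 1])

```text
clock: 13.6
eef_pos: [483.2, -62.1, 68.7]
tcp_rot: [3.133, -1.046, 1.576]
contact_force: [0.9, -0.5, 0.8]
opening: 1.004
grasp_force: 0.0
```

```bash
python3 - <<'E'
from h import *
s=cams.grab_frame("scene");t=cams.grab_frame("top")
a=cv2.resize(s["color"][120:200,190:290],None,fx=4,fy=4,interpolation=cv2.INTER_CUBIC)
b=cv2.resize(t["color"][180:260,220:320],None,fx=4,fy=4,interpolation=cv2.INTER_CUBIC)
cv2.imwrite("pics/s3.png",np.hstack([a,b]))
for T in(tool(90,0),tool(90,-30)): goal([480,0,150],T)
E
```

```text
at [481.6 -58.2  67. ] [[-0.0, 1.0, 0.002], [0.499, -0.001, 0.867], [0.867, 0.001, -0.499]] q [-0.64  0.79  1.83  0.79  1.39 -1.15]
shift [ 0.1009 -0.0016  0.0091] turn [ 1.9000e-03 -1.0487e+00 -7.0000e-04]
at [481.6 -58.2  67. ] [[-0.0, 1.0, 0.002], [0.499, -0.001, 0.867], [0.867, 0.001, -0.499]] q [-0.64  0.79  1.83  0.79  1.39 -1.15]
shift [ 0.1009 -0.0016  0.0091] turn [ 1.7000e-03 -1.5723e+00 -1.2000e-03]
```

View pics/s3.png

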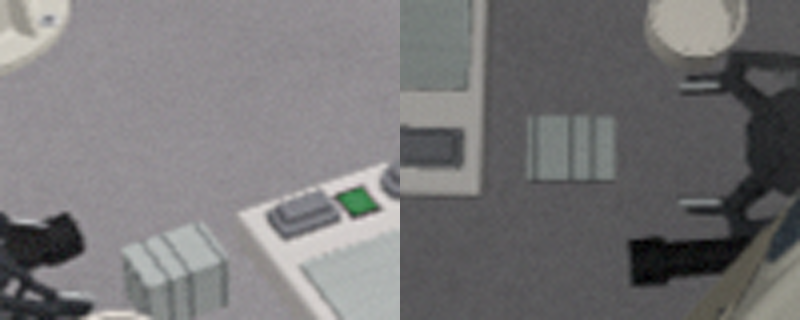

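The measure lies flat and clear of everything. In the right crop it runs from (527,115) to (615,181), with its mouth toward the scale.

Request:
send_rows(targets=[0.04, 0, 0, 0, -0.12, 0, 1, 0.08, -0.001, 0.004, 0, -0.24, 0, 1, 0.101, -0.001, 0.009, 0, -1.57, 0, 1, 0.101, -0.001, 0.009, 0, -1.57, 0, 1, 0.101, -0.001, 0.009, 0, -1.57, 0, 1, 0.101, -0.001, 0.009, 0, -1.57, 0, 1, 0.101, -0.001, 0.009, 0, -1.57, 0, 1, 0.101, -0.001, 0.009, 0, -1.57, 0, 1, 0.101, -0.001, 0.009, 0, -1.57, 0, 1, 0.101, -0.001, 0.009, 0, -1.57, 0, 1, 0.101, -0.001, 0.009, 0, -1.57, 0, 1, 0.101, -0.001, 0.009, 0, -1.57, 0, 1])

```text
clock: 14.7
eef_pos: [480.0, 2.0, 150.3]
tcp_rot: [3.139, 0.428, 1.572]
contact_force: [-0.4, -0.7, -0.6]
opening: 1.001
grasp_force: 0.0
```

Request:
send_rows(targets=[0, 0, 0, 0, -0.1, 0, 1, 0, 0, 0, 0, -0.1, 0, 1, 0, 0, 0, 0, -0.1, 0, 1])

```text
clock: 14.95
eef_pos: [478.7, 2.7, 148.2]
tcp_rot: [-3.136, 0.522, 1.578]
contact_force: [-0.2, 1.0, -0.1]
opening: 1.002
grasp_force: 0.0
```

```bash
python3 - <<'E'
from h import *
t=cams.grab_frame("top")
w=ray(t,(np.array([(127,115),(215,116),(215,181),(127,180)])+.5)/4-.5+(220,180),52);print(w.round(1),w.mean(0).round(1))
p=w.mean(0); p[2]=29; T=tool(90,-30); z=T.as_matrix()[:,2]
for h in(110,29): p[2]=h; goal(p+19*z,T)
E
```

```text
[[507.7  55.9  52. ]
 [507.2 -17.6  52. ]
 [453.  -17.6  52. ]
 [453.5  55.5  52. ]] [480.4  19.1  52. ]
at [478.9   1.8 148.8] [[-0.004, 1.0, -0.002], [0.868, 0.003, -0.497], [-0.497, -0.004, -0.868]] q [ 0.34  0.34  1.99 -0.56  1.08  0.68]
shift [0.0342 0.0017 0.044 ] turn [-0.002  -0.003   0.0042]
at [478.9   1.8 148.8] [[-0.004, 1.0, -0.002], [0.868, 0.003, -0.497], [-0.497, -0.004, -0.868]] q [ 0.34  0.34  1.99 -0.56  1.08  0.68]
shift [0.0745 0.002  0.1143] turn [-0.002  -0.003   0.0042]
```

Request:
send_rows(targets=[0.017, 0.001, 0.022, -0.001, -0.002, 0.002, 1, 0.034, 0.002, 0.044, -0.002, -0.003, 0.004, 1, 0.05, 0.002, 0.07, -0.002, -0.003, 0.004, 1, 0.064, 0.002, 0.095, -0.002, -0.003, 0.004, 1, 0.072, 0.002, 0.109, -0.002, -0.003, 0.004, 1, 0.0745, 0.002, 0.114, -0.002, -0.003, 0.004, 1, 0.0745, 0.002, 0.114, -0.002, -0.003, 0.004, 1])

```text
clock: 15.58
eef_pos: [481.0, 7.4, 13.2]
tcp_rot: [3.141, 0.525, 1.566]
contact_force: [0.3, -0.0, 0.1]
opening: 1.002
grasp_force: 0.0
```

Request:
send_rows(targets=[0, 0, 0, 0, 0, 0, 0.5, 0, 0, 0, 0, 0, 0, 0, 0, 0, 0, 0, 0, 0, -0.5, 0, 0, 0, 0, 0, 0, -1, 0, 0, 0, 0, 0, 0, -1, 0, 0, 0, 0, 0, 0, -1], grip_force=45)

```text
clock: 16.08
eef_pos: [482.9, 8.8, 15.3]
tcp_rot: [3.136, 0.526, 1.566]
contact_force: [-0.4, -0.5, 6.5]
opening: 0.605
grasp_force: 47.0
```

```bash
python3 - <<'E'
from h import *
st=r.sense(); A=R.from_euler("xyz",st["tcp_rot"]); print(st["contact_force"],st["opening"])
print("C",A.inv().apply(np.array([480.3,19.5,26])-st["eef_pos"]).round(1))
goal(st["eef_pos"]+[0,0,150],A)
E
```

```text
[-0.44791638 -0.4535473   6.54453564] 0.6053469256354722
C [  3.9  -2.5 -14.7]
at [482.9   8.8  15.3] [[0.004, 1.0, 0.003], [0.865, -0.002, -0.502], [-0.502, 0.005, -0.865]] q [ 0.36  0.59  2.02 -0.68  0.85  0.9 ]
shift [-0.0753  0.0008 -0.1298] turn [0. 0. 0.]
```

Request:
send_rows(targets=[-0.005, 0, -0.009, 0, 0, 0, -1, -0.015, 0, -0.026, 0, 0, 0, -1, -0.03, 0, -0.052, 0, 0, 0, -1, -0.045, 0, -0.078, 0, 0, 0, -1, -0.06, 0, -0.104, 0, 0, 0, -1, -0.075, 0, -0.13, 0, 0, 0, -1, -0.075, 0, -0.13, 0, 0, 0, -1, -0.075, 0, -0.13, 0, 0, 0, -1])

```text
clock: 16.75
eef_pos: [482.5, 9.6, 166.1]
tcp_rot: [3.133, 0.523, 1.564]
contact_force: [0.1, 0.2, -1.4]
opening: 0.603
grasp_force: 47.5
```

```bash
sed -i 's/^C=.*/C=np.array([3.9,0,-14.7])/' h.py; python3 - <<'E'
from h import *
print(r.sense()["opening"],r.sense()["contact_force"])
T=tool(88,15); goal(np.array([560,80,170])-T.apply(C),T)
E
```

```text
0.6031439505346929 [ 0.10073392  0.22315614 -1.41427183]
at [482.5   9.6 166.1] [[0.006, 1.0, 0.005], [0.866, -0.002, -0.5], [-0.5, 0.008, -0.866]] q [ 0.36  0.32  1.97 -0.55  1.11  0.68]
shift [ 0.0672  0.0773 -0.025 ] turn [0.012  0.785  0.0321]
```

Request:
send_rows(targets=[0.067, 0.077, -0.025, 0.012, 0.785, 0.032, -1, 0.067, 0.077, -0.025, 0.012, 0.785, 0.032, -1, 0.067, 0.077, -0.025, 0.012, 0.785, 0.032, -1, 0.067, 0.077, -0.025, 0.012, 0.785, 0.032, -1, 0.067, 0.077, -0.025, 0.012, 0.785, 0.032, -1, 0.067, 0.077, -0.025, 0.012, 0.785, 0.032, -1, 0.067, 0.077, -0.025, 0.012, 0.785, 0.032, -1, 0.067, 0.077, -0.025, 0.012, 0.785, 0.032, -1])

```text
clock: 17.42
eef_pos: [557.5, 77.3, 150.6]
tcp_rot: [-3.134, -0.261, 1.53]
contact_force: [-0.4, -0.3, -1.4]
opening: 0.603
grasp_force: 47.6
```

```bash
python3 - <<'E'
from h import *
T=tool(88,60); goal(np.array([610,185,160])-T.apply(C),T)
E
```

```text
at [557.5  77.3 150.6] [[0.039, 0.999, 0.003], [0.965, -0.039, 0.258], [0.258, -0.007, -0.966]] q [-0.02  0.36  1.86  0.32  0.95 -0.18]
shift [0.1161 0.0482 0.0321] turn [-0.0037  0.7861 -0.0078]
```

Request:
send_rows(targets=[0.116, 0.048, 0.032, -0.004, 0.786, -0.008, -1, 0.116, 0.048, 0.032, -0.004, 0.786, -0.008, -1, 0.116, 0.048, 0.032, -0.004, 0.786, -0.008, -1, 0.116, 0.048, 0.032, -0.004, 0.786, -0.008, -1, 0.116, 0.048, 0.032, -0.004, 0.786, -0.008, -1, 0.116, 0.048, 0.032, -0.004, 0.786, -0.008, -1, 0.116, 0.048, 0.032, -0.004, 0.786, -0.008, -1, 0.116, 0.048, 0.032, -0.004, 0.786, -0.008, -1, 0.116, 0.048, 0.032, -0.004, 0.786, -0.008, -1, 0.116, 0.048, 0.032, -0.004, 0.786, -0.008, -1])

```text
clock: 18.25
eef_pos: [610.7, 198.7, 150.8]
tcp_rot: [3.136, -1.043, 1.547]
contact_force: [1.0, -0.5, -1.4]
opening: 0.603
grasp_force: 47.8
```

```bash
python3 - <<'E'
from h import *
T=tool(88,60)
for h in(100,84,81):goal(np.array([610,185,h])-T.apply(C),T)
E
```

```text
at [610.7 198.7 150.8] [[0.012, 1.0, 0.027], [0.504, -0.029, 0.863], [0.864, 0.003, -0.504]] q [-0.16  0.65  1.81  1.13  1.24 -0.86]
shift [-0.0546 -0.0004  0.0285] turn [-0.0033  0.0043  0.0054]
at [610.7 198.7 150.8] [[0.012, 1.0, 0.027], [0.504, -0.029, 0.863], [0.864, 0.003, -0.504]] q [-0.16  0.65  1.81  1.13  1.24 -0.86]
shift [-0.0684 -0.0004  0.0366] turn [-0.0033  0.0043  0.0054]
at [610.7 198.7 150.8] [[0.012, 1.0, 0.027], [0.504, -0.029, 0.863], [0.864, 0.003, -0.504]] q [-0.16  0.65  1.81  1.13  1.24 -0.86]
shift [-0.071  -0.0004  0.0381] turn [-0.0033  0.0043  0.0054]
```

Request:
send_rows(targets=[-0.02, 0, 0.01, -0.003, 0.004, 0.005, -1, -0.045, 0, 0.022, -0.003, 0.004, 0.005, -1, -0.06, 0, 0.031, -0.003, 0.004, 0.005, -1, -0.066, 0, 0.035, -0.003, 0.004, 0.005, -1, -0.0685, 0, 0.0365, -0.003, 0.004, 0.005, -1, -0.0685, 0, 0.0365, -0.003, 0.004, 0.005, -1, -0.0685, 0, 0.0365, -0.003, 0.004, 0.005, -1])

```text
clock: 18.83
eef_pos: [611.6, 195.5, 74.6]
tcp_rot: [3.137, -1.049, 1.54]
contact_force: [-0.0, -0.1, -1.7]
opening: 0.603
grasp_force: 47.8
```

```bash
python3 - <<'E'
from h import *
print(r.sense()["contact_force"])
T=tool(88,60);goal(np.array([610,185,80])-T.apply(C),T)
s=cams.grab_frame("scene");t=cams.grab_frame("top")
a=cv2.resize(s["color"][110:230,230:350],None,fx=3.3,fy=3.3,interpolation=cv2.INTER_CUBIC)
b=cv2.resize(t["color"][148:236,176:264],(396,396),interpolation=cv2.INTER_CUBIC)
cv2.imwrite("pics/s4.png",np.hstack([a,b]))
E
```

```text
[-1.08089221e-03 -1.49822937e-01 -1.67094505e+00]
at [611.6 195.5  74.6] [[0.016, 0.999, 0.032], [0.498, -0.035, 0.866], [0.867, 0.002, -0.498]] q [-0.17  0.78  1.81  1.18  1.2  -0.98]
shift [-0.0045 -0.0012  0.0029] turn [ 0.0015 -0.002   0.0018]
```

View pics/s4.png

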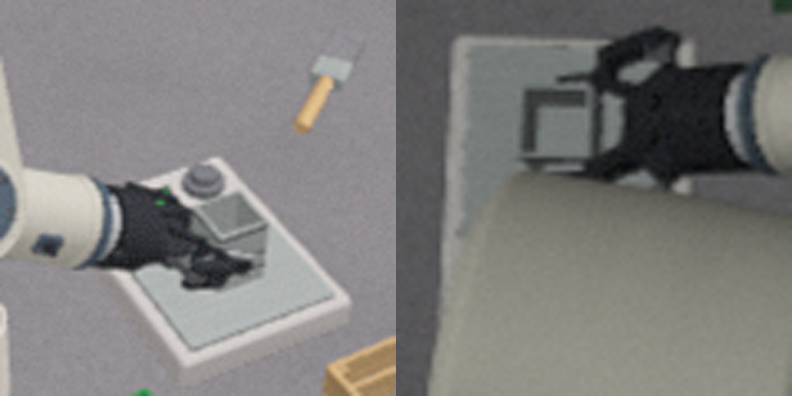

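The view shows the measure upright with its mouth up over the pan, held level. Its mouth is centred at about (559,125) in the right crop.

```bash
python3 - <<'E'
from h import *
t=cams.grab_frame("top"); print(ray(t,[(176+(559.5-396)/4.5-.4,148+125/4.5-.4)],120))
E
```

```text
[[607.09401537 180.42193906 120.        ]]
```

Request:
send_rows(targets=[-0.001, 0, 0.0006, 0, 0, 0, -1, -0.0018, 0, 0.001, 0, 0, 0, -1, -0.0026, 0, 0.0015, 0, 0, 0, -1, -0.0026, 0, 0.0015, 0, 0, 0, -1])

```text
clock: 19.32
eef_pos: [611.1, 195.0, 70.2]
tcp_rot: [3.14, -1.049, 1.536]
contact_force: [0.3, 0.2, -0.9]
opening: 0.6
grasp_force: 47.8
```

Request:
send_rows(targets=[-0.0002, 0, 0.0016, 0, 0, 0, -1, -0.001, 0, 0.002, 0, 0, 0, -1, -0.001, 0, 0.002, 0, 0, 0, -1])

```text
clock: 19.57
eef_pos: [611.4, 196.5, 69.7]
tcp_rot: [3.139, -1.052, 1.537]
contact_force: [-2.3, -2.0, 7.1]
opening: 0.603
grasp_force: 48.7
```

Request:
send_rows(targets=[0.0004, 0, -0.0002, 0, 0, 0, -1, 0.0004, 0, -0.0002, 0, 0, 0, 0.2, 0.0004, 0, -0.0002, 0, 0, 0, 0.5, 0.0004, 0, -0.0002, 0, 0, 0, 0.8, 0.0004, 0, -0.0002, 0, 0, 0, 1, 0.0004, 0, -0.0002, 0, 0, 0, 1, 0.0004, 0, -0.02, 0, 0, 0, 1, 0.0004, 0, -0.045, 0, 0, 0, 1, 0.0004, 0, -0.075, 0, 0, 0, 1, 0.035, 0, -0.1, 0, 0, 0, 1, 0.07, 0, -0.12, 0, 0, 0, 1, 0.1, 0, -0.12, 0, 0, 0, 1])

```text
clock: 20.57
eef_pos: [610.5, 139.8, 218.1]
tcp_rot: [3.135, -1.049, 1.538]
contact_force: [0.6, -0.6, 0.2]
opening: 0.999
grasp_force: 0.0
```

```bash
python3 - <<'E'
from h import *
T=tool(88,0);goal([480,142,200],T)
E
```

```text
at [610.5 139.8 218.1] [[0.017, 0.999, 0.036], [0.498, -0.039, 0.866], [0.867, 0.003, -0.498]] q [-0.26  0.56  1.77  1.05  1.36 -0.77]
shift [-0.0168 -0.1305  0.0063] turn [ 0.0054 -1.0492 -0.0021]
```

Request:
send_rows(targets=[-0.017, -0.13, 0.006, 0.005, -1.049, -0.002, 0, -0.017, -0.13, 0.006, 0.005, -1.049, -0.002, -1, -0.017, -0.13, 0.006, 0.005, -1.049, -0.002, -1, -0.017, -0.13, 0.006, 0.005, -1.049, -0.002, -1, -0.017, -0.13, 0.006, 0.005, -1.049, -0.002, -1, -0.017, -0.13, 0.006, 0.005, -1.049, -0.002, -1, -0.017, -0.13, 0.006, 0.005, -1.049, -0.002, -1, -0.017, -0.13, 0.006, 0.005, -1.049, -0.002, -1, -0.017, -0.13, 0.006, 0.005, -1.049, -0.002, -1, -0.017, -0.13, 0.006, 0.005, -1.049, -0.002, -1, -0.017, -0.13, 0.006, 0.005, -1.049, -0.002, -1, -0.017, -0.13, 0.006, 0.005, -1.049, -0.002, -1])

```text
clock: 21.57
eef_pos: [478.5, 143.4, 196.7]
tcp_rot: [-3.138, -0.002, 1.539]
contact_force: [-0.0, -0.5, 0.1]
opening: -0.003
grasp_force: 0.0
```

```bash
python3 - <<'E'
from h import *
T=tool(88,0);goal([481,143,66],T); goal([481,143,50],T)
t=cams.grab_frame("top"); g=cv2.cvtColor(t["color"],cv2.COLOR_BGR2GRAY)
# measure vs pan: print coarse grey map over the pan
print(g[156:206:2,188:242:3])
E
```

```text
at [478.5 143.4 196.7] [[0.032, 0.999, -0.004], [0.999, -0.032, 0.002], [0.002, -0.004, -1.0]] q [0.29 0.2  1.93 0.   1.02 0.32]
shift [-0.0006  0.003   0.1307] turn [-0.0037 -0.0021  0.0029]
at [478.5 143.4 196.7] [[0.032, 0.999, -0.004], [0.999, -0.032, 0.002], [0.002, -0.004, -1.0]] q [0.29 0.2  1.93 0.   1.02 0.32]
shift [-0.0006  0.0031  0.1467] turn [-0.0037 -0.0021  0.0029]
[[ 92 147 134 132 128 126 114 113 109 108 100  97  96 101 114 107 106 102]
 [119 157 132 129 136 132 131 131 116 137 138 138 124 155 153 155 153 154]
 [123 137 126 131 129 129 128 127 128 128 131 132 130 131 131 130 132 142]
 [128 153 127 128 130 127 128 127 125 126 129 128 129 128 131 129 130 145]
 [143 148 131 132 128 128 129 129 128 130 130 129 128 128 126 128 128 146]
 [144 145 126 127 127 126 127 128 131 129 127 130 131 129 130 129 129 146]
 [135 149 128 126 126 130  73  75  76  86 114 127 131 132 129 131 132 157]
 [139 148 128 128 126 117  59  61  64  63 101 105 131 129 127 130 131 154]
 [141 145 131 130 126 119  59 115 116 117 122 132 117 129 127 130 128 154]
 [144 147 130 128 126 114  61 128 123 131
[... 459 characters left out ...]
149 104  61 130 135 157]
 [144 147 148 151 149 150 150 146 150 112 148 147 147 102  32 127 133 159]
 [148 150 151 149 150 153 150 152 155 130 150 148 147 108  48 128 132 156]
 [149 151 153 150 154 154 154 155 153 147 143 147 148 110  49 107 126 158]
 [153 150 153 154 154 152 153 152 154 153 132 146 148 112  74  99 130 160]
 [152 152 154 156 154 155 154 156 154 154 139 146 149 128  89  63 122 157]
 [151 153 155 153 153 155 154 151 151 151 120 147 149 144 102  31 117 161]
 [153 155 155 157 152 153 149 149 149 147 123 146 149 150  97  36 112 161]
 [153 152 154 152 151 147 149 146 145 140 129 147 146 147  86  50 123 158]
 [153 151 151 146 147 145 143 144 142 139 137 150 145 144  90  64 146 156]]
```

Request:
send_rows(targets=[0, 0.003, 0.035, -0.003, -0.002, 0.003, -1, 0, 0.003, 0.075, -0.003, -0.002, 0.003, -1, 0, 0.003, 0.11, -0.003, -0.002, 0.003, -1, 0, 0.003, 0.128, -0.003, -0.002, 0.003, -1, 0, 0.003, 0.135, -0.003, -0.002, 0.003, -1, 0, 0.003, 0.14, -0.003, -0.002, 0.003, -1, 0, 0.003, 0.143, -0.003, -0.002, 0.003, -1, 0, 0.003, 0.145, -0.003, -0.002, 0.003, -1, 0, 0.003, 0.146, -0.003, -0.002, 0.003, -1, 0, 0.003, 0.146, -0.003, -0.002, 0.003, -1, 0, 0.003, 0.146, -0.003, -0.002, 0.003, -1])

```text
clock: 22.53
eef_pos: [482.4, 143.5, 52.2]
tcp_rot: [3.139, 0.001, 1.536]
contact_force: [-2.2, -2.8, 4.8]
opening: 0.005
grasp_force: 2.3
```

Request:
send_rows(targets=[0, 0, 0.001, 0, 0, 0, -1, 0, 0, 0.002, 0, 0, 0, -1, 0, 0, 0.002, 0, 0, 0, -1])

```text
clock: 22.78
eef_pos: [482.6, 143.6, 51.6]
tcp_rot: [3.139, 0.001, 1.536]
contact_force: [-7.5, -5.0, 29.2]
opening: -0.002
grasp_force: 14.4
```

Request:
send_rows(targets=[0, 0, -0.02, 0, 0, 0, -1, 0, 0, -0.05, 0, 0, 0, -1, 0, 0, -0.09, 0, 0, 0, -1, 0, 0, -0.13, 0, 0, 0, -1, -0.04, 0, -0.15, 0, 0, 0, -1, -0.08, -0.02, -0.16, 0, 0, 0, -1, -0.12, -0.04, -0.16, 0, 0, 0, -1, -0.16, -0.06, -0.16, 0, 0, 0, -1, -0.16, -0.06, -0.16, 0, 0, 0, -1, -0.16, -0.06, -0.16, 0, 0, 0, -1])

```text
clock: 23.62
eef_pos: [415.0, -16.0, 210.2]
tcp_rot: [3.139, 0.002, 1.533]
contact_force: [-0.4, 0.1, 0.4]
opening: 0.0
grasp_force: 0.0
```

```bash
python3 - <<'E'
from h import *
t=cams.grab_frame("top"); g=cv2.cvtColor(t["color"],cv2.COLOR_BGR2GRAY)
b=t["color"][205:228,205:220].max(axis=(0,1)); print(b)
print(g[160:200:2,190:236:2])
# dark interior/shadow/rim of the measure against the pan
print(ray(t,[(206,168),(222,184)],116))
E
```

```text
[157 160 162]
[[155 127 129 125 129 126 127 126 127 125 126 126 129 127 129 129 129 127
  131 128 131 128 131]
 [154 135 125 125 124 127 125 125 126 126 125 126 127 126 128 125 129 125
  126 124 129 126 125]
 [157 136 128 128 126 129 129 129 125 126 128 127 130 130 128 128 127 125
  127 127 127 127 127]
 [156 131 128 124 126 125 126 126 125 128 128 127 128 130 129 128 127 130
  130 130 131 128 129]
 [154 134 125 125 128 125 125  97  71  74  75  78  75  91 113 116 131 129
  130 131 129 131 130]
 [154 133 126 126 126 126 121  86  62  63  66  63  66  64 100  51 125 130
  128 128 127 127 128]
 [155 131 128 126 129 124 126  86  61 111 115 114 112 103 118  54 107 129
  127 126 128 128 128]
 [157 131 127 126 124 127 124  85  63 119 128 125 125 123 116  56 109 128
  126 124 130 127 130]
 [155 136 127 130 126 128 125  77  60 125 128 128 127 125 117  56 112 126
  127 126 126 126 126]
 [155 128 128 129 126 123 127  74  64 128 125 122 124 126 113  58 114 129
  128 127 129 131 130]
 [139 130 128 128 130 127 127  67  63 132 126 128 129 128 105  50 118 132
  125 128 128 131 129]
 [151 128 128 126 1
[... 239 characters left out ...]
9 120 123
  129 128 126 125 130]
 [146 130 132 131 129 129 128 126 126 127 128 124 126 126 126 126 126 126
  130 126 130 126 126]
 [146 127 127 131 129 127 128 124 125 124 124 127 127 126 127 129 125 126
  126 127 126 126 126]
 [142 126 131 129 126 130 128 127 128 128 125 129 130 127 125 127 124 122
  123 123 124 123 124]
 [146 129 129 126 127 129 128 128 123 129 128 128 128 126 127 126 127 129
  128 129 124 127 130]
 [151 130 128 132 130 133 130 129 130 129 126 130 127 128 126 125 125 126
  126 126 127 128 127]
 [136 131 129 130 131 131 127 127 127 129 127 125 125 125 124 124 122 124
  125 124 123 122 126]]
[[631.84031878 200.64200129 116.        ]
 [579.94675475 148.19716541 116.        ]]
```

The measure stands upright and level, centred on the pan to within a few mm. Both keys were pressed to their stops and the arm is clear.

```bash
python3 -c "
from rig import r
print(r.sign_off())"
```

```text
the job is handed in; nothing more can be done
None
```

I handed in the job: the on key was pressed to its stop, the measure was turned mouth-up and stood within a few mm of the middle of the pan and released, then the zero key was pressed to its stop, in about 24 s with no sign that any other object was touched.

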